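Rock the battery block into the timing tester's sprung bay

TASK

Fit the longer of the two battery blocks into the empty battery bay on the watch timing tester: tilt it, put its contact end down into the bay first against the sprung metal slider, push the slider back and rock the other end down until the block lies flat on the bay's floor, then let go. Work gently, feeling your way because the bay is a tight fit, and leave the shorter spare block and the glass dome where they are.

Things in the scene. Friction and masses are not known exactly. Their poses are not given: they have to be found in the camera images.
- battery_center (a point): Centre (20 mm above its underside) of the long battery block: loose grey and black plastic box, 60 mm long (x), 34 wide (y), 40 tall (z), about 0.22 kg, standing on a green mat. Contact end = its -x end: brass contacts, and its top is a 12 mm long, 6 mm lower step. Grip it across the 34 mm, high up: only its lowest 14 mm go into the bay.
- battery_nose (a point): Middle of the long block's lower edge at its contact end (30 mm to -x of its centre, 20 mm below it); same axes as the block.
- spare_center (a point): Centre (20 mm above its underside) of the spare battery block, same make but only 44 mm long, 34 mm wide, 40 mm tall; loose on the same mat, to be left alone. The two blocks may have changed places.
- tester: Watch timing tester, a fixed grey case; origin on the table under the nominal bay centre. Flat deck, x from -70 to +75 mm, 110 mm wide, its top 30 mm above the table, carries a black battery tray; beyond the deck, x = +75 to +135 mm, a display head 150 mm wide, 68 mm high. Tray and contacts are delicate: keep each push on them under 20 N (40 N in all, squeeze at the walls included).
- bay (a point): NOMINAL centre of the bay, on its floor, 33 mm above the table; axes as the tester's. The tray is clamped in slots: the real bay, slider and end wall with it, lies up to 5 mm off along x and 7 mm along y (not turned, heights exact), unmeasured: find it by feel or sight. Walls 5 mm thick, rim 14 mm above the floor; inner side faces y = +-17.8 mm from the real centre (0.8 mm play each side).
- bay_slider (a point): Nominal middle of the sprung aluminium slider's face at rest, 26 mm to -x of the bay centre, at rim height (its flat top is level with the rim, 34 mm wide, reaching back 20 mm). It moves up to 10 mm to -x against a spring: 2 N to start, 4 N with the block seated (4 mm), 7 N at the stop. Off by as much as the bay (up to 5 mm).
- bay_end (a point): Nominal middle of the fixed end wall's inner face, 30 mm to +x of the bay centre, at rim height. The mouth is thus 56 mm long at rest: the 60 mm block enters only tilted, contact end down at the slider, pushing it back. Seated, it is flat on the floor against this wall, its centre 20 mm above the floor. End friction can hold it up: it may need 5 to 10 N of push down.
- dome_center (a point): Half-way up a glass dome on a round wooden foot, 92 mm across and 96 mm tall with its knob; loose, fragile, to be left alone.

How it is judged:
By the outcome, as a careful person would: the job done as asked, in the order asked, and still so for the second after the job is handed in, with the robot touching nothing.
It also fails if it takes over 64 s, if anything falls off the work surface, if the arm or the gripper's body presses on something with over 40 N, if the wrist force passes 120 N, or if a joint passes its speed limit or range.

ROBOT

A 7-joint arm with a two-finger parallel gripper is mounted at the origin on the work surface. World frame = base frame: x ahead of the robot, y to its left, z up, the work surface at z = 0. Lengths are in m, angles in rad, forces in N, time in s.
With the tool pointing down it reaches from about 0.425 to 0.95 m from the base axis. Payload 4.7 kg.
Tool frame: the origin (TCP) lies at the very end of the fingers, on their centre line; the grasp point (between the pads) lies 19 mm behind it (hold_point_z is the distance from the TCP to the grasp point, in m); x points along the fingers, y is the direction in which the jaws open and shut, and the axes are right-handed (so a half turn about x gives the same grasp; the last joint's range is limited). The gripper opens to 85 mm and grips with 20 to 120 N. Pads are 22 mm wide; open, the fingers measure 114 mm over their backs; the gripper's body (76 mm by 85 mm) begins 54 mm behind the grasp point. The pads swing forward as they close: fully open they stand 13 mm farther back than shut.
Start: joints at [-0.029, 0.469, -0.049, 1.532, 0.024, 1.141, -0.082], TCP at [0.675, 0, 0.231] pointing down, gripper open.
Joint ranges: [-2.59, 2.59], [-0.33, 1.99], [-1.39, 1.29], [0.1, 2.45], [-1.04, 4.18], [0.21, 1.99], [-2.66, 2.66]. Speed limits (rad/s): [2.57, 2.57, 3.14, 3.14, 3.14, 3.14, 3.14].

INTERFACE

Orientations are given as a unit quaternion [w, x, y, z].
In Python, from workcell import state, camera, get_calibration, close_job, masks_of, hold_point_z gives the robot as it stands.
- The arm moves only by the shell command python3 -m jog 'ROWS' [OPENING] [FORCE]. ROWS is JSON, a list of rows, each an object of numbers: "dx", "dy", "dz": the shift along the tool's x, y, z in m; "wx", "wy", "wz": the turn, a rotation vector about the tool's x, y, z in degrees. In form: [{"dx": .., "dy": .., "dz": .., "wx": .., "wy": .., "wz": ..}, ...]. A call has 1 to 20 rows; each row shifts and turns the commanded pose from where the row before left it, along the tool's axes as they then stand; what a row does not reach is not made up. A row lasts 1/12 s, in which the tool goes at most 41.7 mm and 7.16 degrees, less where a joint would pass 70% of its speed; a pose out of reach is approached as far as the arm can. A call with a gripper value outside its range is refused whole. OPENING is the closure, from 0 (fully open) to 1 (shut), set as the call begins (- or left out, the last holds). The fingers move at their own pace and stop on an object; FORCE is the grip in N (left out, the last holds). Time passes only in rows, so rows that do not move let the fingers close. It gives the time, the measured TCP pose, the force and the opening at its end, in the units of the state.
- state(): the state, without advancing time (a new reading comes with each control period).
- camera(name): name is "scene" or "side" or "wrist"; returns (picture, depth): 420x560x3 uint8, red, green, blue; 420x560 float32, m along the optical axis (not along the pixel's ray), 0 where there is no reading.
- get_calibration(name): a dict with "intrinsics" (3x3 intrinsics, pixels), "origin" and "attitude" of the camera in the world; the wrist camera has in their place "mount" (4x4, takes a point from camera to tool coordinates, whose origin is the TCP and whose axes are the tool frame's). Camera axes: x right, y down, z forward; pixel columns grow to the right and rows downward; lengths in m; the calibration is good to about 2 mm. A picture is of the moment at which its call begins: read the wrist's pose just before it. get_calibration takes no time and is no camera call.
- close_job(): hands the job in, once; it reports no verdict.
Trained networks look in the newest picture that a camera, given by its name, has taken for a name from the list of things; names that differ only in an ending like _2 or _b are one class to them, and where a whole thing is asked for, a point or a joint stands for the part that bears it (a point fixed in the world has none). Each returns a list of dicts, best first, with "confidence" (0 to 1); they miss things now and then, are a little off and sometimes report something else, mostly with a low value. They report only what shows in the picture. A call takes as long as a camera call.
- masks_of(target, camera): "region" (420x560 bool, what is visible of it) and "rect" ([centre column, centre row, width, height] in pixels, round what is visible of it).
The state is a dict: "time_s": time; "joint_positions": joint angles; "qvel": joint speeds; "effort": joint torques, N m; "position": TCP position; "tcp_rot": TCP orientation; "force": force on the tool from outside, world axes, zero at the start; "moment": the same for the moment, N m; "gripper_width": opening from 0.0 (shut) to 1.0 (fully open).
Only numpy, scipy, OpenCV 4.12 (cv2) and the standard library are available. Lean on these libraries where they do the work, as an engineer would, in place of code of your own. Each camera call takes 0.05 s, during which the arm holds its last target.

## Working session

There is one attempt and no reset: what is moved stays moved. The work goes in short steps, Python scripts to look and compute and a shell command to move; the robot and the scene stay as the last step left them, time stands still between calls to the robot, and variables do not carry over. Pictures are saved under pics/ and viewed, and the job is handed in when it is done.

```bash
ls; mkdir -p pics
cat > h.py <<'E'
import numpy as np, cv2
from workcell import *
from scipy.spatial.transform import Rotation as R
def rot(q): return R.from_quat([q[1],q[2],q[3],q[0]])
E
python3 - <<'E'
from h import *
print({k:np.round(v,4) for k,v in state().items()})
for n in ("scene","side"):
    p,d=camera(n); cv2.imwrite(f"pics/{n}0.png",p[:,:,::-1]); np.save(f"pics/{n}0d.npy",d)
    print(n,get_calibration(n))
p,d=camera("wrist"); cv2.imwrite("pics/wrist0.png",p[:,:,::-1]); np.save("pics/wrist0d.npy",d); print(get_calibration("wrist"), hold_point_z)
E
```

```text
pics
{'time_s': np.float64(0.0), 'joint_positions': array([-0.0289,  0.4695, -0.0486,  1.5337,  0.0241,  1.141 , -0.0823]), 'qvel': array([-0.0002, -0.0001, -0.0003, -0.0014,  0.0007, -0.0004,  0.0002]), 'effort': array([ 1.20000e-03, -5.10321e+01, -4.64000e-02, -2.37717e+01,
        1.06000e-02,  7.40000e-03,  0.00000e+00]), 'position': array([0.6744, 0.    , 0.2302]), 'tcp_rot': array([-0.4995, -0.4995, -0.5005,  0.5005]), 'force': array([-0.1424, -0.2847,  0.9764]), 'moment': array([ 0.0513,  0.0416, -0.0133]), 'gripper_width': np.float64(1.0001)}
scene {'intrinsics': array([[399.43278409,   0.        , 283.40633904],
       [  0.        , 399.43278409, 217.59369764],
       [  0.        ,   0.        ,   1.        ]]), 'origin': array([ 1.24326718, -0.00139911,  0.47811258]), 'attitude': array([-0.33741076,  0.6164975 ,  0.62289741, -0.34363299])}
side {'intrinsics': array([[422.18740661,   0.        , 278.93308096],
       [  0.        , 422.18740661, 207.44732997],
       [  0.        ,   0.        ,   1.        ]]), 'origin': array([ 0.31264617, -0.68986851,  0.50209648]), 'attitude': array([-0.4823452 ,  0.85540738, -0.15999105,  0.10012083])}
{'intrinsics': array([[334.26397867,   0.        , 281.29015221],
       [  0.        , 334.26397867, 209.80991583],
       [  0.        ,   0.        ,   1.        ]]), 'mount': array([[ 8.29293537e-04, -2.79259453e-01,  9.60215325e-01,
        -1.42686090e-01],
       [ 9.99999557e-01, -1.96537944e-04, -9.20812474e-04,
         6.49809287e-04],
       [ 4.45864334e-04,  9.60215663e-01,  2.79259166e-01,
        -7.16243243e-02],
       [ 0.00000000e+00,  0.00000000e+00,  0.00000000e+00,
         1.00000000e+00]])} 0.0187
```

View pics/scene0.png

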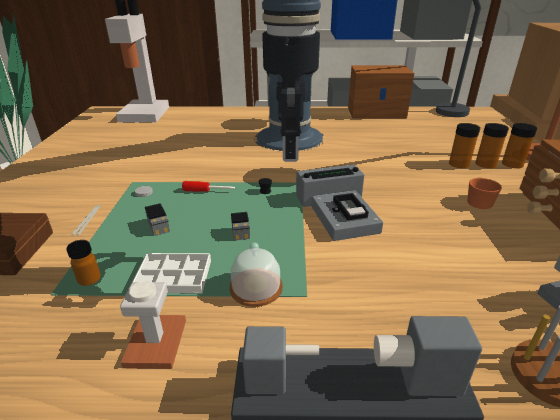

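View pics/side0.png

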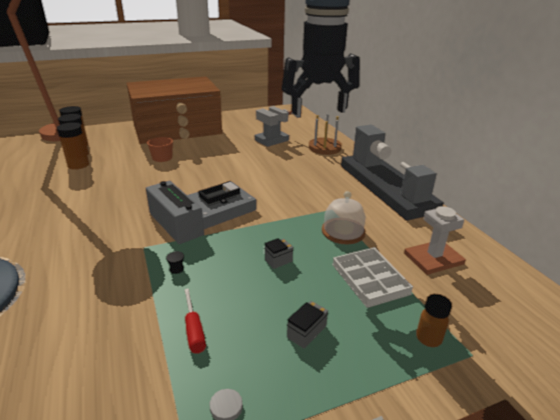

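View pics/wrist0.png

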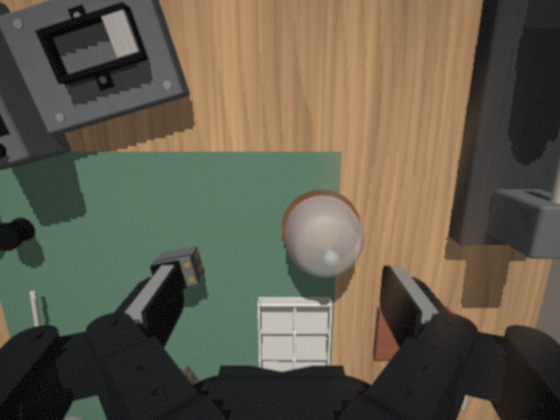

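The three pictures agree. The tester sits at the upper left of the wrist view (bay around px 95,45, slider around px 122,35). One block is at px (178,268) and the other is hidden by the fingers. The dome is at px (322,235). Next I'll build point clouds.

```bash
cat >> h.py <<'E'
def pose(name,st=None):
    c=get_calibration(name)
    T=np.eye(4)
    if 'mount' in c:
        st=st or state(); T[:3,:3]=rot(st['tcp_rot']).as_matrix(); T[:3,3]=st['position']; T=T@c['mount']
    else:
        T[:3,:3]=rot(c['attitude']).as_matrix(); T[:3,3]=c['origin']
    return c['intrinsics'],T
def cloud(d,K,T):
    v,u=np.mgrid[:d.shape[0],:d.shape[1]]
    P=np.stack([(u-K[0,2])/K[0,0]*d,(v-K[1,2])/K[1,1]*d,d],-1)
    W=P@T[:3,:3].T+T[:3,3]; W[d<=0]=np.nan
    return W
E
python3 - <<'E'
from h import *
st=state(); print(rot(st['tcp_rot']).as_matrix().round(3))
for n in ("scene","side"):
    p,d=camera(n); K,T=pose(n); W=cloud(d,K,T); np.save(f"pics/{n}0w.npy",W)
    for t in ("battery_center","spare_center","tester","dome_center"):
        for m in masks_of(t,n)[:3]:
            r=m['region']; w=W[r]; w=w[np.isfinite(w[:,0])]
            top=w[w[:,2]>np.percentile(w[:,2],98)-0.004]
            print(n,t,round(m['confidence'],2),np.round(m['rect']),"top",np.median(top,0).round(3), np.percentile(w,[2,98],axis=0).round(3).tolist())
E
```

```text
[[-0.002  1.    -0.   ]
 [-0.    -0.    -1.   ]
 [-1.    -0.002  0.   ]]
scene spare_center 0.76 [240. 228.  22.  28.] top [ 0.552 -0.102  0.041] [[0.533, -0.121, 0.001], [0.58, -0.081, 0.042]]
scene tester 0.56 [338. 204.  90.  77.] top [0.403 0.094 0.068] [[0.376, 0.023, 0.003], [0.576, 0.183, 0.069]]
scene dome_center 0.78 [254. 276.  54.  67.] top [ 0.725 -0.057  0.093] [[0.706, -0.096, 0.004], [0.764, -0.018, 0.091]]
side battery_center 0.6 [308. 324.  36.  45.] top [ 0.524 -0.285  0.042] [[0.498, -0.308, 0.005], [0.561, -0.262, 0.044]]
side spare_center 0.67 [280. 254.  32.  32.] top [ 0.548 -0.104  0.042] [[0.53, -0.121, 0.005], [0.577, -0.086, 0.043]]
side spare_center 0.64 [343. 218.  46.  50.] top [ 0.715 -0.062  0.094] [[0.676, -0.101, 0.003], [0.749, -0.038, 0.09]]
side tester 0.58 [203. 214. 114.  61.] top [0.395 0.084 0.069] [[0.353, 0.018, 0.005], [0.562, 0.155, 0.071]]
side dome_center 0.91 [342. 218.  48.  47.] top [ 0.715 -0.062  0.093] [[0.676, -0.101, 0.003], [0.75, -0.037, 0.089]]
```

Run:
```python
from h import *
W=np.concatenate([np.load(f"pics/{n}0w.npy").reshape(-1,3) for n in ("side","scene")]); W=W[np.isfinite(W[:,0])]
def box(sel,name):
    q=W[sel][:,:2].astype(np.float32)*1000
    r=cv2.minAreaRect(q); print(name,len(q),np.round(r[0],1),np.round(r[1],1),round(r[2],1))
x,y,z=W.T
near=lambda cx,cy,r:(np.hypot(x-cx,y-cy)<r)
box(near(.529,-.285,.045)&(z>.037)&(z<.048),"batt top"); box(near(.529,-.285,.045)&(z>.015)&(z<.048),"batt all")
box(near(.555,-.103,.04)&(z>.037)&(z<.048),"spare")
box(near(.45,.09,.15)&(z>.063)&(z<.072),"head")
box(near(.5,.1,.15)&(z>.028)&(z<.0325),"deck")
box(near(.5,.1,.15)&(z>.045)&(z<.05)&(x>.46),"tray rim")
# side cam line angle
```

```text
batt top 851 [ 529.2 -281.2] [59.7 34.8] 29.0
batt all 1552 [ 531.6 -280. ] [66.6 35. ] 28.7
spare 419 [ 553.9 -100.6] [46.2 36.5] 18.0
head 1837 [396.6  95.6] [ 65.2 152.6] 15.2
deck 1992 [464.7 114. ] [209.4 147.2] 17.2
tray rim 443 [502.2 131.6] [85.2 50.7] 15.3
```

Run:
```python
import cv2
p=cv2.imread("pics/side0.png")
a=cv2.resize(p[280:360,250:370],(600,400),interpolation=cv2.INTER_CUBIC); cv2.imwrite("pics/c1.png",a)
```

```text
(no output)
```

View pics/c1.png

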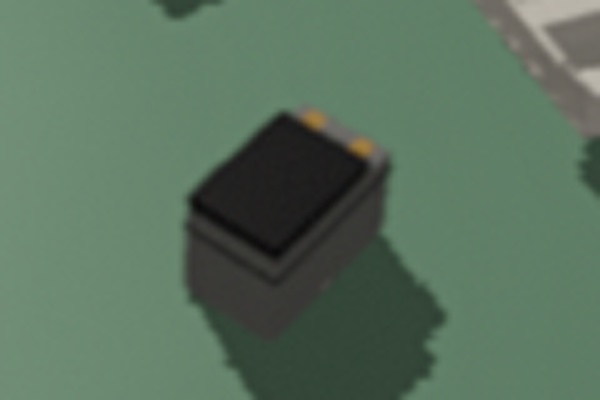

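Measured so far:
- The long block is at about (0.530, -0.281), with its contact end toward 29° (world +x/+y).
- The tester's -x axis points to about 15°.
- The spare and the dome are clear of both.

I'll move over the block with the jaws across its width.

```bash
python3 -m jog '[{"dy":-0.018,"dz":0.035,"dx":0.004},{"dy":-0.018,"dz":0.035,"dx":0.004},{"dy":-0.018,"dz":0.035,"dx":0.004},{"dy":-0.018,"dz":0.035,"dx":0.004},{"dy":-0.018,"dz":0.035,"dx":0.004},{"dy":-0.018,"dz":0.035,"dx":0.004},{"dy":-0.018,"dz":0.035,"dx":0.004},{"dy":-0.018,"dz":0.036,"dx":0.004},{"wx":6.8},{"wx":6.8},{"wx":6.8},{"wx":6.8},{"wx":6.8},{"wx":6.8},{"wx":6.8},{"wx":6.8},{"wx":6.6},{}]' 0
cat > look.py <<'E'
import sys
from h import *
tag=sys.argv[1]
st=state(); p,d=camera("wrist"); K,T=pose("wrist",st)
np.save(f"pics/{tag}w.npy",cloud(d,K,T)); np.save(f"pics/{tag}T.npy",T); cv2.imwrite(f"pics/{tag}.png",p[:,:,::-1])
M=rot(st['tcp_rot']).as_matrix()
print(st['time_s'],st['position'].round(4) if hasattr(st['position'],'round') else st['position'],"x",M[:,0].round(3),"y ang",np.degrees(np.arctan2(M[1,1],M[0,1])).round(2), np.round(st['force'],1))
E
python3 look.py w1
```

```text
0.65 [0.675  0.     0.2314] x [ 0.  0. -1.] y ang -0.0 [0.  0.2 0.4]schema error: expected keys dx, dy, dz, wx, wy, wz
```

View pics/w1.png

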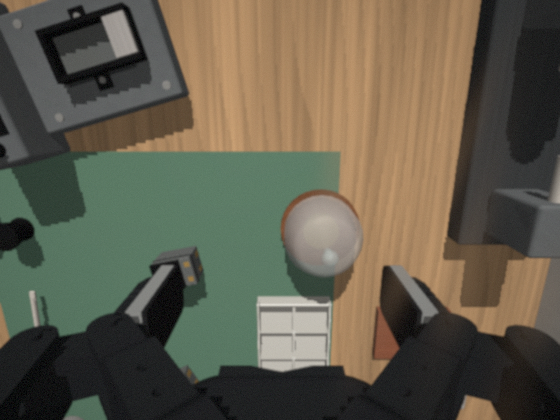

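The call was refused, so each row needs all six keys.

```bash
python3 -m jog '[{"dx":0.004,"dy":-0.018,"dz":0.035,"wx":0,"wy":0,"wz":0},{"dx":0.004,"dy":-0.018,"dz":0.035,"wx":0,"wy":0,"wz":0},{"dx":0.004,"dy":-0.018,"dz":0.035,"wx":0,"wy":0,"wz":0},{"dx":0.004,"dy":-0.018,"dz":0.035,"wx":0,"wy":0,"wz":0},{"dx":0.004,"dy":-0.018,"dz":0.035,"wx":0,"wy":0,"wz":0},{"dx":0.004,"dy":-0.018,"dz":0.035,"wx":0,"wy":0,"wz":0},{"dx":0.004,"dy":-0.018,"dz":0.035,"wx":0,"wy":0,"wz":0},{"dx":0.004,"dy":-0.018,"dz":0.036,"wx":0,"wy":0,"wz":0},{"dx":0,"dy":0,"dz":0,"wx":6.8,"wy":0,"wz":0},{"dx":0,"dy":0,"dz":0,"wx":6.8,"wy":0,"wz":0},{"dx":0,"dy":0,"dz":0,"wx":6.8,"wy":0,"wz":0},{"dx":0,"dy":0,"dz":0,"wx":6.8,"wy":0,"wz":0},{"dx":0,"dy":0,"dz":0,"wx":6.8,"wy":0,"wz":0},{"dx":0,"dy":0,"dz":0,"wx":6.8,"wy":0,"wz":0},{"dx":0,"dy":0,"dz":0,"wx":6.8,"wy":0,"wz":0},{"dx":0,"dy":0,"dz":0,"wx":6.8,"wy":0,"wz":0},{"dx":0,"dy":0,"dz":0,"wx":6.6,"wy":0,"wz":0},{"dx":0,"dy":0,"dz":0,"wx":0,"wy":0,"wz":0}]' 0
python3 look.py w2
```

```text
time_s: 2.2
position: [0.5311, -0.2808, 0.1994]
tcp_rot: [-0.177, -0.685, -0.176, 0.685]
force: [-1.0, -0.0, 0.1]
gripper_width: 1.002
2.2 [ 0.5311 -0.2808  0.1994] x [ 0. -0. -1.] y ang -61.09 [-1.  -0.   0.1]
```

View pics/w2.png

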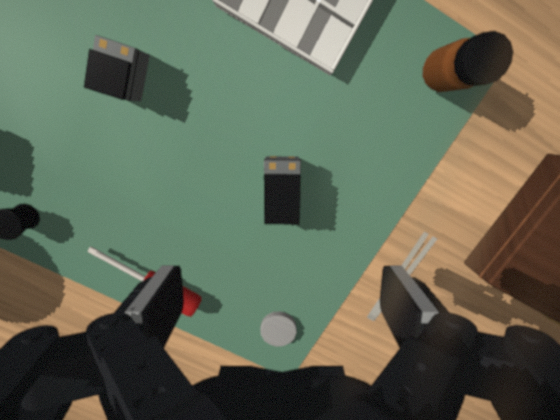

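The long block is at px (282,190) with its contacts at the top of the picture, nearly aligned with the image axes. I'll fit its outline from the depth.

```bash
cat > fit.py <<'E'
import sys
from h import *
W=np.load(f"pics/{sys.argv[1]}w.npy")
x,y,z=W[...,0],W[...,1],W[...,2]
near=np.hypot(x-.53,y+.282)<.06
for lo,hi in ((.038,.06),(.030,.06)):
    m=(near&(z>lo)&(z<hi))
    r=cv2.minAreaRect(W[m][:,:2].astype(np.float32)*1000); print(m.sum(),np.round(r[0],1),np.round(r[1],1),round(r[2],2),"z",np.median(z[m]).round(4))
print("mat z",np.nanmedian(z[near&(z<.01)]))
d=np.array([np.cos(np.radians(29)),np.sin(np.radians(29))]); m=near&(z>.03)
s=W[m][:,:2]-[.53,-.281]; a=s@d; b=s@[-d[1],d[0]]
print("a",np.percentile(a,[0,1,99,100]).round(4),"b",np.percentile(b,[0,1,99,100]).round(4))
for t in (.5,): pass
E
python3 fit.py w2
```

```text
1822 [ 527.1 -283.4] [49.6 33.6] 28.05 z 0.042
2354 [ 531.6 -280.8] [59.8 33.7] 28.39 z 0.0417
mat z 0.0019720609716707693
a [-0.0282 -0.0178  0.0227  0.0315] b [-0.0609 -0.0596  0.0573  0.0591]
```

The fit gives centre (531.6, -280.8) mm, top at 42 mm, mat at 2 mm and yaw 28.4°. The sizes match 60×34 mm. I'll descend and grip.

```bash
python3 -m jog '[{"dx":0.036,"dy":0,"dz":0,"wx":0.5,"wy":0,"wz":0},{"dx":0.036,"dy":0,"dz":0,"wx":0,"wy":0,"wz":0},{"dx":0.036,"dy":0,"dz":0,"wx":0,"wy":0,"wz":0},{"dx":0.036,"dy":0,"dz":0,"wx":0,"wy":0,"wz":0},{"dx":0.02,"dy":0,"dz":0,"wx":0,"wy":0,"wz":0},{"dx":0.0155,"dy":0,"dz":0,"wx":0,"wy":0,"wz":0},{"dx":0,"dy":0,"dz":0,"wx":0,"wy":0,"wz":0},{"dx":0,"dy":0,"dz":0,"wx":0,"wy":0,"wz":0}]' 0
python3 -m jog '[{"dx":0,"dy":0,"dz":0,"wx":0,"wy":0,"wz":0},{"dx":0,"dy":0,"dz":0,"wx":0,"wy":0,"wz":0},{"dx":0,"dy":0,"dz":0,"wx":0,"wy":0,"wz":0},{"dx":0,"dy":0,"dz":0,"wx":0,"wy":0,"wz":0},{"dx":0,"dy":0,"dz":0,"wx":0,"wy":0,"wz":0},{"dx":0,"dy":0,"dz":0,"wx":0,"wy":0,"wz":0},{"dx":0,"dy":0,"dz":0,"wx":0,"wy":0,"wz":0},{"dx":0,"dy":0,"dz":0,"wx":0,"wy":0,"wz":0},{"dx":0,"dy":0,"dz":0,"wx":0,"wy":0,"wz":0},{"dx":0,"dy":0,"dz":0,"wx":0,"wy":0,"wz":0}]' 1 60
```

```text
time_s: 2.92
position: [0.5308, -0.2809, 0.0193]
tcp_rot: [-0.174, -0.685, -0.175, 0.686]
force: [0.8, -0.2, 0.7]
gripper_width: 1.002
time_s: 3.75
position: [0.5319, -0.2813, 0.0211]
tcp_rot: [0.175, 0.686, 0.174, -0.685]
force: [-0.6, -0.1, 6.4]
gripper_width: 0.384
```

```bash
python3 -m jog '[{"dx":-0.01,"dy":0,"dz":0,"wx":0,"wy":0,"wz":0},{"dx":-0.035,"dy":0,"dz":0,"wx":0,"wy":0,"wz":0},{"dx":-0.035,"dy":0,"dz":0,"wx":0,"wy":0,"wz":0},{"dx":-0.035,"dy":0,"dz":0,"wx":0,"wy":0,"wz":0},{"dx":-0.035,"dy":0,"dz":0,"wx":6.6,"wy":0,"wz":0},{"dx":-0.03,"dy":0,"dz":0,"wx":6.6,"wy":0,"wz":0},{"dx":0,"dy":-0.0366,"dz":-0.0025,"wx":0,"wy":0,"wz":0},{"dx":0,"dy":-0.0366,"dz":-0.0025,"wx":0,"wy":0,"wz":0},{"dx":0,"dy":-0.0366,"dz":-0.0025,"wx":0,"wy":0,"wz":0},{"dx":0,"dy":-0.0366,"dz":-0.0025,"wx":0,"wy":0,"wz":0},{"dx":0,"dy":-0.0366,"dz":-0.0025,"wx":0,"wy":0,"wz":0},{"dx":0,"dy":-0.0366,"dz":-0.0025,"wx":0,"wy":0,"wz":0},{"dx":0,"dy":-0.0366,"dz":-0.0025,"wx":0,"wy":0,"wz":0},{"dx":0,"dy":-0.0366,"dz":-0.0025,"wx":0,"wy":0,"wz":0},{"dx":0,"dy":-0.0366,"dz":-0.0025,"wx":0,"wy":0,"wz":0},{"dx":0,"dy":-0.0366,"dz":-0.0025,"wx":0,"wy":0,"wz":0},{"dx":0,"dy":-0.0366,"dz":-0.0025,"wx":0,"wy":0,"wz":0},{"dx":0,"dy":0,"dz":0,"wx":0,"wy":0,"wz":0},{"dx":0,"dy":0,"dz":0,"wx":0,"wy":0,"wz":0},{"dx":0,"dy":0,"dz":0,"wx":0,"wy":0,"wz":0}]'
python3 look.py w3
```

```text
time_s: 5.42
position: [0.4508, 0.114, 0.1997]
tcp_rot: [-0.094, -0.701, -0.094, 0.701]
force: [0.2, 0.4, -2.6]
gripper_width: 0.387
5.4167 [0.4508 0.114  0.1997] x [-0.001 -0.001 -1.   ] y ang -74.69 [ 0.2  0.4 -2.6]
```

View pics/w3.png

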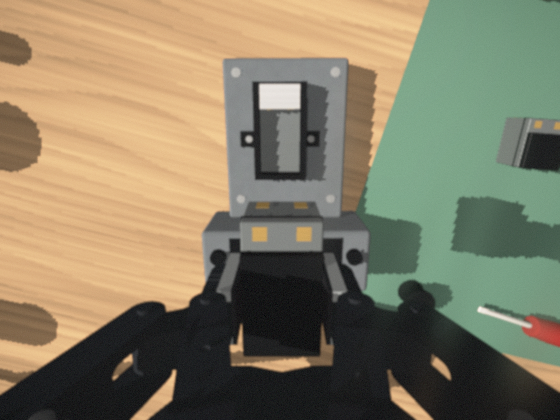

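Run:
```python
from h import *
p=cv2.imread("pics/w3.png"); a=cv2.resize(p[70:190,235:330],(570,720)[0:2],interpolation=cv2.INTER_CUBIC); a=cv2.resize(a,(475,600)); cv2.imwrite("pics/c3.png",a)
g=p.mean(2).round().astype(int)
for r in (96,105,115,125,150,165,175): print(r,g[r,245:320].tolist())
for c in (265,275,285,295): print("col",c,g[74:186,c].tolist())
```

```text
96 [138, 138, 137, 137, 138, 138, 127, 104, 67, 42, 38, 37, 44, 88, 156, 213, 226, 227, 226, 227, 225, 226, 225, 226, 226, 227, 226, 226, 227, 225, 224, 225, 225, 226, 226, 225, 226, 224, 225, 224, 225, 224, 225, 225, 225, 225, 226, 224, 224, 224, 224, 224, 224, 221, 191, 127, 58, 37, 41, 36, 46, 53, 69, 76, 78, 80, 83, 81, 80, 81, 81, 78, 80, 83, 79]
105 [139, 139, 140, 138, 139, 139, 136, 117, 76, 45, 33, 43, 45, 80, 151, 209, 225, 226, 224, 224, 224, 225, 223, 224, 225, 224, 223, 224, 224, 225, 224, 225, 225, 224, 225, 223, 222, 224, 224, 224, 225, 225, 225, 222, 225, 225, 223, 223, 223, 223, 224, 223, 226, 222, 194, 126, 61, 38, 36, 36, 42, 42, 59, 73, 79, 79, 81, 83, 82, 83, 81, 80, 81, 80, 83]
115 [142, 142, 140, 144, 141, 143, 137, 124, 85, 53, 34, 35, 41, 38, 48, 69, 79, 83, 84, 80, 83, 82, 82, 82, 83, 80, 80, 83, 80, 80, 87, 101, 121, 130, 129, 136, 141, 142, 139, 139, 139, 140, 136, 132, 132, 136, 137, 141, 140, 140, 139, 138, 139, 134, 120, 82, 49, 37, 36, 39, 37, 48, 58, 73, 81, 80, 80, 81, 83, 83, 77, 88, 85, 83, 86]
125 [137, 138, 139, 137, 140, 138, 141, 124, 94, 56, 4
[... 2674 characters left out ...]
 138, 137, 138, 133, 136, 137, 136, 135, 139, 137, 133, 135, 136, 136, 134, 127, 99, 65, 28, 30, 35, 34, 36, 45, 63, 97, 126, 139, 140, 141, 140]
col 295 [141, 139, 140, 138, 139, 138, 128, 99, 87, 137, 194, 223, 227, 229, 225, 224, 223, 224, 224, 226, 228, 224, 224, 223, 222, 223, 224, 224, 220, 222, 223, 224, 224, 218, 187, 138, 93, 82, 93, 116, 133, 139, 137, 138, 140, 137, 140, 137, 139, 139, 137, 139, 139, 138, 140, 136, 138, 139, 137, 136, 138, 135, 135, 136, 137, 135, 138, 139, 136, 135, 137, 137, 135, 140, 136, 136, 137, 136, 138, 137, 137, 136, 135, 138, 136, 138, 137, 137, 138, 135, 137, 137, 135, 134, 136, 136, 128, 105, 66, 37, 31, 31, 37, 34, 40, 61, 92, 118, 133, 138, 141, 142]
```

View pics/c3.png

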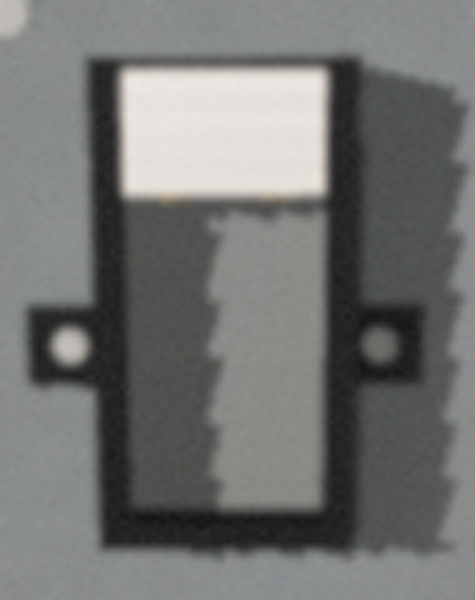

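Run:
```python
from h import *
T=np.load("pics/w3T.npy"); K=get_calibration("wrist")['intrinsics']; W=np.load("pics/w3w.npy")
def hit(u,v,z):
    r=T[:3,:3]@np.array([(u-K[0,2])/K[0,0],(v-K[1,2])/K[1,1],1]); return T[:3,3]+r*(z-T[2,3])/r[2]
st=state(); M=rot(st['tcp_rot']).as_matrix(); P=np.array(st['position'])
def tool(w): return (w-P)@M
pts={"slL":(258.7,98,.047),"slR":(300,98,.047),"slFront":(279.3,108.9,.047),"slBack":(279.3,83,.047),"endfloor":(280,171.3,.033),"endtop?":(280,173.5,.047),"endouter":(280,180,.047),
"oL125":(253.3,125,.047),"oL165":(254.3,165,.047),"oR165":(306,165,.047)}
for k,(u,v,z) in pts.items():
    w=hit(u,v,z); print(k,(w*1000).round(1),"tool",(tool(w)*1000).round(1))
# depth checks
for nm,(u,v) in {"slider":(280,96),"floor":(285,140),"rimL":(256,130),"rimend":(280,176),"deckL":(240,120)}.items():
    print(nm,(np.nanmedian(W[v-1:v+2,u-1:u+2].reshape(-1,3),0)*1000).round(1))
# tool-frame block
B=((W-P)@M)*1000
for v in range(200,300,6): print(v,B[v,281].round(1))
for u in range(232,332,5): print(u,B[236,u].round(1),B[275,u].round(1))
```

```text
slL [525.9 154.6  47. ] tool [152.6 -20.4 -83.1]
slR [535.  121.2  47. ] tool [152.7  14.2 -83.1]
slFront [522.  135.7  47. ] tool [152.7  -3.1 -74.4]
slBack [541.8 141.1  47. ] tool [152.6  -3.1 -94.9]
endfloor [468.5 120.6  33. ] tool [166.7  -2.6 -18.8]
endtop? [468.9 120.6  47. ] tool [152.7  -2.5 -19.2]
endouter [463.2 119.1  47. ] tool [152.7  -2.5 -13.3]
oL125 [503.4 153.7  47. ] tool [152.7 -25.4 -61.1]
oL165 [470.2 144.6  47. ] tool [152.7 -25.3 -26.8]
oR165 [482.3 100.4  47. ] tool [152.7  20.5 -26.8]
slider [532.2 137.8  47.4]
floor [497.4 123.7  33.7]
rimL [499.9 150.5  46.7]
rimend [466.7 120.   46.6]
deckL [503.5 167.4  29.5]
200 [169.4  -1.6   9.6]
206 [  9.1  -1.3 -29.3]
212 [ -2.7  -1.3 -29.9]
218 [-11.   -1.3 -29.8]
224 [-15.4  -1.3 -28.7]
230 [-15.3  -1.3 -26.1]
236 [-15.2  -1.3 -23.5]
242 [-15.1  -1.3 -20.8]
248 [-14.9  -1.3 -18.1]
254 [-19.9  -1.3 -17.6]
260 [-21.1  -1.3 -15.6]
266 [-21.4  -1.3 -13.1]
272 [-20.6  -1.3 -10.1]
278 [-21.8  -1.3  -8. ]
284 [-21.6  -1.3  -5.2]
290 [-21.4  -1.3  -2.4]
296 [-22.2  -1.2  -0.1]
232 [132.3 -44.5  32.6] [-26.4 -20.1 -11.7]
237 [132.2 -40.1  32.6] [-26.3 -18.2 -11.7]
242 [-15.4 -17.1 -23.5] [-21.1 -16.9  -9. ]
247 [-15.  -15.1 -23.4] [-20.4 -15.   -8.6]
252 [-14.1 -13.2 -23. ] [-21.  -12.9  -8.9]
257 [-14.5 -11.1 -23.2] [-21.1 -10.9  -9. ]
262 [-15.6  -9.  -23.6] [-21.   -8.9  -8.9]
267 [-15.3  -7.  -23.5] [-21.2  -6.9  -9. ]
272 [-15.2  -4.9 -23.4] [-21.   -4.9  -8.9]
277 [-16.4  -2.9 -23.9] [-20.1  -2.9  -8.5]
282 [-14.5  -0.9 -23.2] [-21.7  -0.9  -9.3]
287 [-14.1   1.2 -23. ] [-20.3   1.2  -8.6]
292 [-14.7   3.2 -23.3] [-21.    3.2  -8.9]
297 [-14.4   5.3 -23.2] [-20.7   5.2  -8.8]
302 [-15.6   7.2 -23.6] [-20.8   7.2  -8.8]
307 [-14.5   9.3 -23.2] [-20.6   9.2  -8.8]
312 [-14.5  11.4 -23.2] [-19.8  11.3  -8.3]
317 [-14.   13.5 -23. ] [-20.8  13.2  -8.9]
322 [-13.4  15.6 -22.8] [-20.6  15.3  -8.7]
327 [131.1  38.7  32. ] [-26.4  16.4 -11.8]
```

Run:
```python
import cv2
p=cv2.imread("pics/w3.png"); a=cv2.resize(p[195:365,200:365],(660,680),interpolation=cv2.INTER_CUBIC); cv2.imwrite("pics/c4.png",a[:600])
```

```text
(no output)
```

View pics/c4.png

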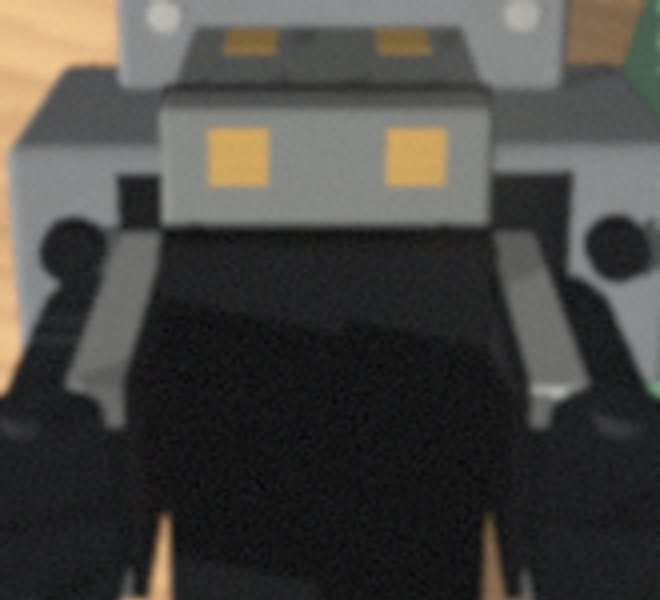

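Run:
```python
from h import *
T=np.load("pics/w3T.npy"); K=get_calibration("wrist")['intrinsics']
st=state(); M=rot(st['tcp_rot']).as_matrix(); P=np.array(st['position'])
def hit(u,v,z):
    r=T[:3,:3]@np.array([(u-K[0,2])/K[0,0],(v-K[1,2])/K[1,1],1]); return (T[:3,3]+r*(z-T[2,3])/r[2]-P)@M*1000
g=cv2.GaussianBlur(cv2.imread("pics/w3.png").mean(2),(1,5),0)
def edge(v,u0,u1):
    s=g[v,u0:u1]; d=np.abs(np.diff(s)); d[d<4]=0; return u0+.5+(d*np.arange(len(d))).sum()/d.sum()
rows=[r for r in range(88,176,3)]
def fit(name,u0,u1,z,rows):
    q=np.array([hit(edge(v,u0,u1),v,z) for v in rows]); c=np.polyfit(q[:,2],q[:,1],1); res=np.std(q[:,1]-np.polyval(c,q[:,2]))
    print(name,"yaw deg",np.degrees(np.arctan(c[0])).round(2),"y at z=-48",np.polyval(c,-48).round(2),"res",res.round(2))
skip=[r for r in rows if not 126<r<150]
fit("outL",249,257,.047,skip); fit("outR",301,310,.047,[r for r in skip if r>88])
fit("inL",257,265,.033,[r for r in rows if 114<r<169]); fit("inR",297,303,.033,[r for r in rows if 114<r<169])
fit("slL",255,263,.047,[r for r in rows if r<107]); fit("slR",297,303,.047,[r for r in rows if r<107])
# deck edges
fit("deckL",220,236,.030,range(66,205,4))
fit("deckR",338,352,.030,range(66,180,4))
# horizontal edges: slider front, end
gt=cv2.GaussianBlur(cv2.imread("pics/w3.png").mean(2),(5,1),0).T
def vedge(u,v0,v1):
    s=gt[u,v0:v1]; d=np.abs(np.diff(s)); d[d<4]=0; return v0+.5+(d*np.arange(len(d))).sum()/d.sum()
for nm,a,b,z,us in (("slfront",105,112,.047,range(263,297,3)),("slback",82,87,.047,range(263,297,3)),("endfloor",168,175,.033,range(283,299,3)),("endout",176,184,.047,range(258,303,3))):
    q=np.array([hit(u,vedge(u,a,b),z) for u in us]); c=np.polyfit(q[:,1],q[:,2],1); print(nm,"z",np.polyval(c,-2.5).round(2),"yaw",-np.degrees(np.arctan(c[0])).round(2))
```

```text
outL yaw deg 0.22 y at z=-48 -25.48 res 0.06
outR yaw deg 1.96 y at z=-48 19.94 res 0.39
inL yaw deg 0.27 y at z=-48 -20.71 res 0.13
inR yaw deg 0.07 y at z=-48 15.12 res 0.09
slL yaw deg 0.21 y at z=-48 -20.3 res 0.03
slR yaw deg 0.41 y at z=-48 14.46 res 0.04
deckL yaw deg -0.23 y at z=-48 -51.5 res 0.9
deckR yaw deg 0.84 y at z=-48 55.08 res 0.62
slfront z -74.4 yaw 0.49
slback z -94.57 yaw 0.12
endfloor z -18.61 yaw -0.06
endout z -13.63 yaw -0.64
```

In the same camera frame as the block:
- The bay's inner length is 55.8 mm (56 expected).
- Its width matches.
- The bay sits about 1.85 mm to -y (tool) of the block.
- Yaw error is about 0.25°.

I'll go above the mouth and tilt nose-down by 20°.

```bash
python3 -m jog '[{"dx":0,"dy":-0.0018,"dz":-0.0235,"wx":-0.2,"wy":0,"wz":0},{"dx":0,"dy":0,"dz":-0.0234,"wx":0,"wy":0,"wz":0},{"dx":0.03,"dy":0,"dz":0,"wx":0,"wy":0,"wz":0},{"dx":0.03,"dy":0,"dz":0,"wx":0,"wy":0,"wz":0},{"dx":0.03,"dy":0,"dz":0,"wx":0,"wy":-4,"wz":0},{"dx":0,"dy":0,"dz":0,"wx":0,"wy":-4,"wz":0},{"dx":0,"dy":0,"dz":0,"wx":0,"wy":-4,"wz":0},{"dx":0,"dy":0,"dz":0,"wx":0,"wy":-4,"wz":0},{"dx":0,"dy":0,"dz":0,"wx":0,"wy":-4,"wz":0},{"dx":0,"dy":0,"dz":0,"wx":0,"wy":0,"wz":0},{"dx":0,"dy":0,"dz":0,"wx":0,"wy":0,"wz":0}]'
python3 look.py w4
```

```text
time_s: 6.38
position: [0.4968, 0.1274, 0.1091]
tcp_rot: [-0.11, -0.569, -0.076, 0.812]
force: [-0.5, -1.1, -3.0]
gripper_width: 0.385
6.3833 [0.4968 0.1274 0.1091] x [-0.329 -0.091 -0.94 ] y ang -74.64 [-0.5 -1.1 -3. ]
```

View pics/w4.png

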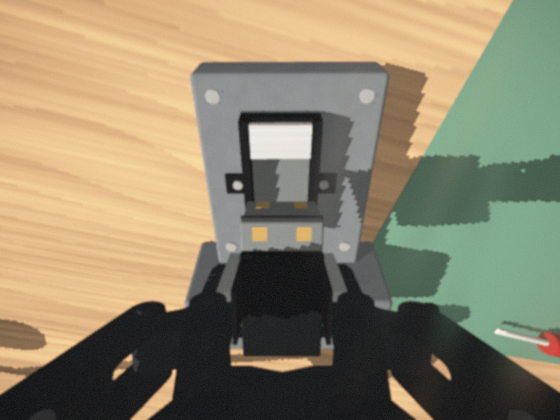

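```bash
cat > lat.py <<'E'
import sys
from h import *
tag=sys.argv[1]
T=np.load(f"pics/{tag}T.npy"); K=get_calibration("wrist")['intrinsics']
st=state(); M=rot(st['tcp_rot']).as_matrix(); P=np.array(st['position'])
def hit(u,v,z):
    r=T[:3,:3]@np.array([(u-K[0,2])/K[0,0],(v-K[1,2])/K[1,1],1]); return (T[:3,3]+r*(z-T[2,3])/r[2])
y=M[:,1]; y=np.array([y[0],y[1],0])/np.hypot(y[0],y[1]); s=np.array([-y[1],y[0],0])
g=cv2.GaussianBlur(cv2.imread(f"pics/{tag}.png").mean(2),(1,3),0)
def edge(v,u0,u1):
    a=g[v,u0:u1]; d=np.abs(np.diff(a)); d[d<5]=0; return u0+.5+(d*np.arange(len(d))).sum()/d.sum()
exec(open("lat_in.py").read())
E
cat > lat_in.py <<'E'
for v in (128,134,140,146,152):
    l,r=edge(v,243,256),edge(v,306,317)
    a,b=hit(l,v,.047)-P,hit(r,v,.047)-P
    print(v,l.round(2),r.round(2),"y",(a@y*1e3).round(2),(b@y*1e3).round(2),"c",((a+b)@y*500).round(2),"s",(a@s*1e3).round(1))
W=np.load("pics/w4w.npy"); B=(W-P)@M*1e3
for v in (224,234,244):
    l,r=edge(v,234,248),edge(v,316,330); x=np.nanmedian(B[v,250:315,0]);z=np.nanmedian(B[v,250:315,2])
    dep=np.nanmedian(((W[v,250:315]-T[:3,3])@T[:3,2]))
    f=lambda u:(np.linalg.inv(np.linalg.inv(np.r_[np.c_[M,P[:,None]],[[0,0,0,1]]])@T)[:3,3]*0)
    mt=get_calibration("wrist")['mount']
    yy=[(mt[:3,:3]@[(u-K[0,2])/K[0,0]*dep,(v-K[1,2])/K[1,1]*dep,dep]+mt[:3,3])[1]*1e3 for u in (l,r)]
    print("blk",v,l,r,np.round(yy,2),"c",np.mean(yy).round(2),"x,z",x.round(1),z.round(1))
print("slider rows col280",g[115:200,280].astype(int).tolist())
for v in (157,158,159,160,161): print(v, ((hit(280,v,.047)-P)@s*1e3).round(2))
for v in range(206,216,3): print("nose",v,np.round(B[v,280],1))
E
python3 lat.py w4
```

```text
128 248.13 311.96 y -18.03 16.49 c -0.77 s 45.8
134 248.5 311.63 y -18.04 16.5 c -0.77 s 42.3
140 248.55 311.17 y -18.21 16.43 c -0.89 s 38.8
146 249.26 310.97 y -18.03 16.5 c -0.76 s 35.2
152 249.61 310.64 y -18.04 16.51 c -0.77 s 31.5
blk 224 241.5 321.7167577413479 [-16.44  15.88] c -0.28 x,z -15.1 -29.3
blk 234 nan 322.4092261904762 [  nan 16.28] c nan x,z -15.4 -25.1
blk 244 238.5909090909091 322.02669039145906 [-17.91  16.29] c -0.81 x,z -15.2 -20.7
slider rows col280 [23, 24, 27, 30, 32, 42, 67, 102, 136, 165, 194, 216, 226, 230, 232, 232, 231, 229, 229, 228, 228, 229, 230, 232, 232, 231, 230, 229, 228, 228, 228, 229, 230, 229, 229, 228, 227, 226, 228, 228, 227, 227, 220, 197, 166, 145, 139, 140, 141, 142, 142, 143, 143, 142, 142, 143, 143, 142, 140, 137, 136, 138, 140, 141, 141, 142, 143, 143, 143, 142, 142, 141, 138, 135, 134, 134, 137, 141, 143, 143, 144, 143, 143, 143, 141]
157 28.33
158 27.69
159 27.05
160 26.41
161 25.77
nose 206 [  8.4  -0.7 -30.2]
nose 209 [  2.1  -0.7 -30.6]
nose 212 [ -1.3  -0.7 -30.2]
nose 215 [ -6.3  -0.6 -30.4]lat.py:11: RuntimeWarning: invalid value encountered in scalar divide
  a=g[v,u0:u1]; d=np.abs(np.diff(a)); d[d<5]=0; return u0+.5+(d*np.arange(len(d))).sum()/d.sum()
```

The block and slider centres agree within 0.2 mm laterally, and the nose is about 50.6 mm from the end wall. I'll back off 1.5 mm and lower it.

```bash
python3 -m jog '[{"dx":0.0144,"dy":0,"dz":-0.0044,"wx":-0.2,"wy":0,"wz":0},{"dx":0.0144,"dy":0,"dz":-0.0044,"wx":0,"wy":0,"wz":0},{"dx":0.0019,"dy":0,"dz":-0.0007,"wx":0,"wy":0,"wz":0},{"dx":0,"dy":0,"dz":0,"wx":0,"wy":0,"wz":0}]'
python3 -m jog '[{"dx":0.0028,"dy":0,"dz":-0.001,"wx":0,"wy":0,"wz":0},{"dx":0.0019,"dy":0,"dz":-0.0007,"wx":0,"wy":0,"wz":0},{"dx":0.0019,"dy":0,"dz":-0.0007,"wx":0,"wy":0,"wz":0},{"dx":0,"dy":0,"dz":0,"wx":0,"wy":0,"wz":0}]'
python3 look.py w5
```

```text
time_s: 6.77
position: [0.4934, 0.1277, 0.0776]
tcp_rot: [-0.111, -0.568, -0.078, 0.812]
force: [0.6, 0.5, -2.8]
gripper_width: 0.386
time_s: 7.1
position: [0.4948, 0.1282, 0.0708]
tcp_rot: [-0.111, -0.568, -0.079, 0.811]
force: [0.9, -0.9, -3.4]
gripper_width: 0.386
7.1 [0.4948 0.1282 0.0708] x [-0.329 -0.091 -0.94 ] y ang -74.32 [ 0.9 -0.9 -3.4]
```

View pics/w5.png

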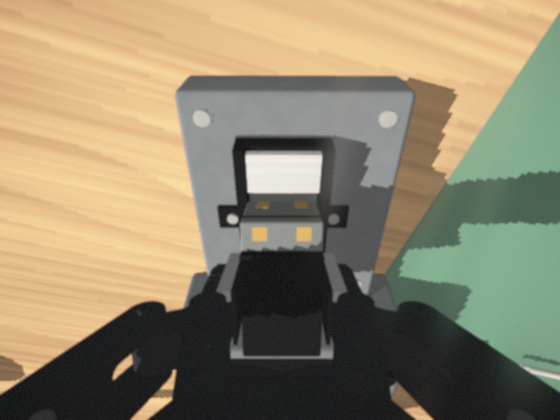

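```bash
cat > lat_in.py <<'E'
for v in (158,165,172,180,186):
    l,r=edge(v,240,254),edge(v,313,328)
    a,b=hit(l,v,.047)-P,hit(r,v,.047)-P
    print(v,l.round(2),r.round(2),"c",((a+b)@y*500).round(2),"w",((b-a)@y*1e3).round(1),"s",(a@s*1e3).round(1))
print(g[175:225,272].astype(int).tolist())
for v in (192,194,196): print(v, ((hit(280,v,.047)-P)@s*1e3).round(2))
W=np.load("pics/w5w.npy"); print(W[185:225:3,273].round(4)*1000)
E
python3 lat.py w5
python3 - <<'E'
import cv2
p=cv2.imread("pics/w5.png"); cv2.imwrite("pics/c5.png",cv2.resize(p[130:270,200:360],(685,600),interpolation=cv2.INTER_CUBIC))
E
```

```text
158 244.6 321.87 c 0.43 w 34.4 s 46.9
165 245.23 321.22 c 0.43 w 34.3 s 43.4
172 245.61 320.77 c 0.43 w 34.4 s 39.8
180 246.15 320.03 c 0.39 w 34.4 s 35.5
186 246.43 319.61 c 0.37 w 34.5 s 32.2
[231, 231, 231, 231, 231, 232, 232, 231, 230, 230, 230, 231, 231, 232, 232, 231, 224, 199, 154, 110, 88, 82, 82, 83, 83, 82, 78, 74, 73, 74, 74, 73, 74, 74, 73, 73, 75, 74, 73, 68, 59, 54, 59, 67, 72, 79, 93, 113, 132, 145]
192 28.86
194 27.72
196 26.57
[[525.3 141.3  47.2]
 [523.9 140.9  47.6]
 [523.  140.6  48.7]
 [511.2 137.9  32.9]
 [509.6 137.4  33.3]
 [507.7 136.9  33.3]
 [516.3 138.9  48.6]
 [517.2 139.   52.5]
 [519.7 139.5  58.2]
 [521.3 139.9  62.7]
 [522.4 140.1  66.4]
 [523.8 140.4  70.3]
 [525.6 140.7  74.7]
 [525.4 140.7  76.4]]
```

View pics/c5.png

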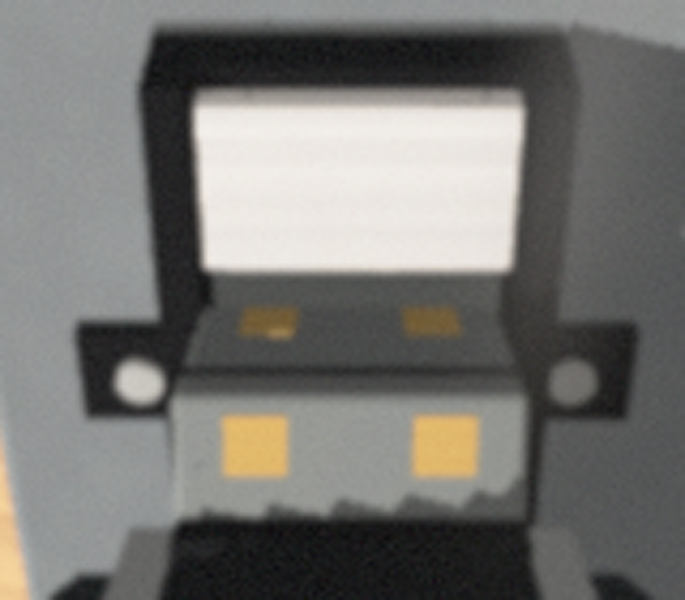

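The picture shows the nose just inside the mouth (lower edge at crop row 308, cols 205–505), about 1.2 mm too far to -y. I'll correct that and recheck.

```bash
python3 -m jog '[{"dx":0,"dy":0.0006,"dz":0,"wx":0,"wy":0,"wz":0},{"dx":0,"dy":0.0006,"dz":0,"wx":0,"wy":0,"wz":0},{"dx":0,"dy":0,"dz":0,"wx":0,"wy":0,"wz":0},{"dx":0,"dy":0,"dz":0,"wx":0,"wy":0,"wz":0}]'
python3 look.py w6; python3 lat.py w6;  python3 - <<'E'
import cv2
p=cv2.imread("pics/w6.png"); cv2.imwrite("pics/c6.png",cv2.resize(p[130:270,200:360],(685,600),interpolation=cv2.INTER_CUBIC))
E
```

```text
time_s: 7.48
position: [0.4949, 0.1274, 0.0708]
tcp_rot: [-0.111, -0.568, -0.079, 0.811]
force: [-0.0, 0.2, -3.1]
gripper_width: 0.387
7.4833 [0.4949 0.1274 0.0708] x [-0.329 -0.091 -0.94 ] y ang -74.31 [-0.   0.2 -3.1]
158 242.62 319.96 c -0.45 w 34.4 s 47.0
165 243.21 319.49 c -0.43 w 34.4 s 43.5
172 243.63 318.89 c -0.47 w 34.4 s 39.8
180 244.36 318.26 c -0.45 w 34.4 s 35.6
186 244.64 317.81 c -0.49 w 34.5 s 32.3
[232, 231, 230, 230, 231, 231, 231, 231, 231, 230, 230, 230, 231, 231, 231, 230, 219, 186, 140, 103, 86, 81, 82, 83, 81, 79, 76, 75, 75, 76, 75, 73, 73, 74, 74, 73, 73, 74, 73, 68, 60, 54, 57, 66, 73, 79, 92, 112, 132, 145]
192 28.93
194 27.79
196 26.64
[[525.3 141.3  47.2]
 [523.9 140.9  47.6]
 [523.  140.6  48.7]
 [511.2 137.9  32.9]
 [509.6 137.4  33.3]
 [507.7 136.9  33.3]
 [516.3 138.9  48.6]
 [517.2 139.   52.5]
 [519.7 139.5  58.2]
 [521.3 139.9  62.7]
 [522.4 140.1  66.4]
 [523.8 140.4  70.3]
 [525.6 140.7  74.7]
 [525.4 140.7  76.4]]
```

View pics/c6.png

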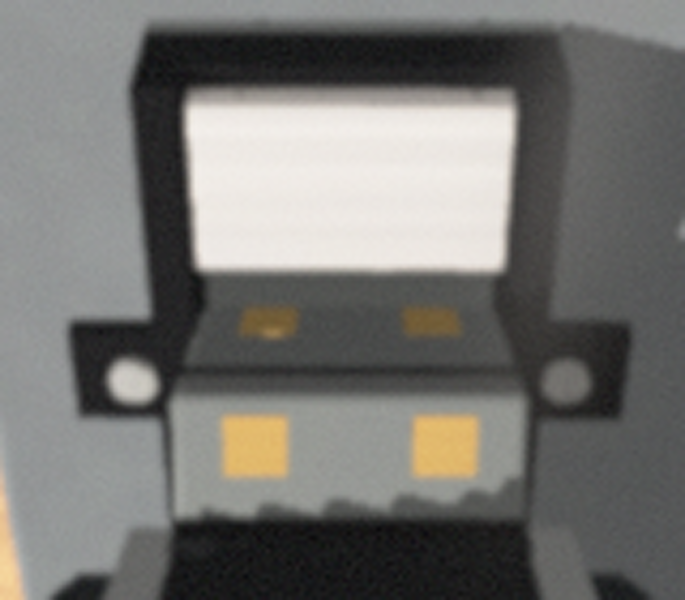

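```bash
cat > lat_in.py <<'E'
W=np.load("pics/w6w.npy");mt=get_calibration("wrist")['mount']
gg=cv2.imread("pics/w6.png").mean(2)
for v in (228,236,244,248): print(v,gg[v,230:250].astype(int).tolist(),gg[v,314:334].astype(int).tolist())
for v in (208,212): print(v,gg[v,236:256].astype(int).tolist(),gg[v,308:330].astype(int).tolist())
for v in (208,212,228,236,244): 
    dep=np.nanmedian(((W[v,255:310]-T[:3,3])@T[:3,2])); print(v,dep, [round(float((mt[:3,:3]@[(u-K[0,2])/K[0,0]*dep,(v-K[1,2])/K[1,1]*dep,dep]+mt[:3,3])[1]*1e3),2) for u in (239,240,241,242,243,244,320,321,322,323,324,325)])
E
python3 lat.py w6
```

```text
228 [129, 129, 131, 128, 129, 128, 118, 93, 69, 91, 131, 154, 156, 153, 150, 151, 151, 153, 150, 153] [145, 149, 147, 149, 148, 146, 147, 133, 112, 79, 55, 59, 67, 73, 76, 77, 78, 74, 76, 72]
236 [149, 148, 151, 152, 150, 150, 146, 132, 99, 83, 122, 154, 157, 152, 153, 152, 148, 154, 150, 151] [146, 147, 150, 147, 148, 146, 142, 128, 100, 66, 56, 73, 88, 88, 86, 86, 85, 88, 88, 89]
244 [151, 149, 147, 150, 147, 149, 150, 146, 128, 103, 116, 154, 161, 156, 149, 151, 151, 151, 149, 152] [134, 131, 115, 98, 87, 84, 86, 83, 70, 63, 71, 83, 86, 89, 90, 89, 89, 87, 88, 88]
248 [149, 150, 149, 147, 149, 149, 146, 145, 131, 108, 119, 153, 158, 154, 150, 150, 139, 127, 120, 127] [82, 84, 85, 86, 85, 84, 85, 80, 72, 69, 81, 85, 87, 88, 84, 88, 87, 86, 90, 87]
208 [33, 39, 32, 37, 37, 35, 32, 41, 50, 64, 78, 75, 74, 74, 71, 76, 70, 74, 74, 76] [79, 77, 82, 78, 80, 81, 76, 84, 80, 71, 60, 51, 54, 51, 56, 52, 57, 55, 55, 53, 51, 55]
212 [37, 39, 31, 39, 40, 38, 43, 60, 74, 80, 78, 71, 73, 74, 75, 72, 76, 75, 72, 70] [74, 79, 75, 77, 79, 79, 81, 82, 81, 80, 78, 65, 54, 50, 50, 51, 52, 52, 56, 51, 54, 52]
208 0.1535023748874661 [-19.85, -19.39, -18.93, -18.47, -18.01, -17.55, 17.35, 17.81, 18.27, 18.73, 19.19, 19.65]
212 0.14728455245494812 [-19.05, -18.61, -18.17, -17.73, -17.29, -16.85, 16.64, 17.08, 17.52, 17.96, 18.4, 18.84]
228 0.13516695797443362 [-17.5, -17.1, -16.7, -16.29, -15.89, -15.48, 15.25, 15.65, 16.06, 16.46, 16.87, 17.27]
236 0.13593344390392276 [-17.6, -17.19, -16.79, -16.38, -15.97, -15.57, 15.34, 15.75, 16.15, 16.56, 16.97, 17.37]
244 0.1371595263481137 [-17.76, -17.35, -16.94, -16.53, -16.12, -15.7, 15.48, 15.89, 16.3, 16.71, 17.12, 17.53]
```

Subpixel edges give the block centre at y = -0.5 and the slider at -0.45, so they are aligned. The nose is about 1.6 mm clear of the slider. I'll lower to feel the floor.

```bash
python3 -m jog '[{"dx":0.0028,"dy":0,"dz":-0.001,"wx":0,"wy":0,"wz":0},{"dx":0.0028,"dy":0,"dz":-0.001,"wx":0,"wy":0,"wz":0},{"dx":0,"dy":0,"dz":0,"wx":0,"wy":0,"wz":0},{"dx":0,"dy":0,"dz":0,"wx":0,"wy":0,"wz":0}]'
python3 -m jog '[{"dx":0.0014,"dy":0,"dz":-0.0005,"wx":0,"wy":0,"wz":0},{"dx":0,"dy":0,"dz":0,"wx":0,"wy":0,"wz":0},{"dx":0,"dy":0,"dz":0,"wx":0,"wy":0,"wz":0}]'
```

```text
time_s: 7.87
position: [0.4946, 0.1272, 0.0644]
tcp_rot: [-0.112, -0.568, -0.079, 0.812]
force: [-0.1, -0.4, -2.6]
gripper_width: 0.383
time_s: 8.12
position: [0.4948, 0.1273, 0.0632]
tcp_rot: [-0.111, -0.568, -0.079, 0.812]
force: [-0.3, -0.8, -2.6]
gripper_width: 0.389
```

Still free, with the nose about 2.3 mm above the floor. I'll continue in 0.7 mm steps.

```bash
python3 -m jog '[{"dx":0.0010,"dy":0,"dz":-0.0003,"wx":0,"wy":0,"wz":0},{"dx":0,"dy":0,"dz":0,"wx":0,"wy":0,"wz":0},{"dx":0,"dy":0,"dz":0,"wx":0,"wy":0,"wz":0}]'
python3 -m jog '[{"dx":0.0007,"dy":0,"dz":-0.0003,"wx":0,"wy":0,"wz":0},{"dx":0,"dy":0,"dz":0,"wx":0,"wy":0,"wz":0},{"dx":0,"dy":0,"dz":0,"wx":0,"wy":0,"wz":0}]'
```

```text
time_s: 8.37
position: [0.4947, 0.1272, 0.0622]
tcp_rot: [-0.111, -0.568, -0.079, 0.812]
force: [-0.2, 0.9, -2.9]
gripper_width: 0.379
time_s: 8.62
position: [0.4948, 0.1273, 0.0614]
tcp_rot: [-0.111, -0.568, -0.079, 0.812]
force: [0.4, 0.3, -2.0]
gripper_width: 0.386
```

```bash
python3 -m jog '[{"dx":0.0006,"dy":0,"dz":-0.0002,"wx":0,"wy":0,"wz":0},{"dx":0,"dy":0,"dz":0,"wx":0,"wy":0,"wz":0},{"dx":0,"dy":0,"dz":0,"wx":0,"wy":0,"wz":0}]'
python3 -m jog '[{"dx":0.0005,"dy":0,"dz":-0.0002,"wx":0,"wy":0,"wz":0},{"dx":0,"dy":0,"dz":0,"wx":0,"wy":0,"wz":0},{"dx":0,"dy":0,"dz":0,"wx":0,"wy":0,"wz":0}]'
```

```text
time_s: 8.87
position: [0.4947, 0.1272, 0.0608]
tcp_rot: [-0.111, -0.568, -0.079, 0.812]
force: [0.6, 0.8, -2.6]
gripper_width: 0.384
time_s: 9.12
position: [0.4948, 0.1273, 0.0606]
tcp_rot: [-0.111, -0.568, -0.079, 0.812]
force: [-0.2, -0.5, 0.3]
gripper_width: 0.383
```

Floor found: the TCP is at 60.6 mm, and 60.6 was predicted. I'll lift 0.4 mm and push forward against the slider.

```bash
python3 -m jog '[{"dx":-0.0004,"dy":0,"dz":0.0001,"wx":0,"wy":0,"wz":0},{"dx":-0.0005,"dy":0,"dz":-0.0014,"wx":0,"wy":0,"wz":0},{"dx":-0.0005,"dy":0,"dz":-0.0014,"wx":0,"wy":0,"wz":0},{"dx":0,"dy":0,"dz":0,"wx":0,"wy":0,"wz":0},{"dx":0,"dy":0,"dz":0,"wx":0,"wy":0,"wz":0}]'
python3 -m jog '[{"dx":-0.0005,"dy":0,"dz":-0.0014,"wx":0,"wy":0,"wz":0},{"dx":-0.0005,"dy":0,"dz":-0.0014,"wx":0,"wy":0,"wz":0},{"dx":0,"dy":0,"dz":0,"wx":0,"wy":0,"wz":0},{"dx":0,"dy":0,"dz":0,"wx":0,"wy":0,"wz":0}]'
```

```text
time_s: 9.53
position: [0.4974, 0.128, 0.0606]
tcp_rot: [-0.111, -0.568, -0.079, 0.812]
force: [-0.9, 0.1, -1.2]
gripper_width: 0.385
time_s: 9.87
position: [0.4996, 0.1286, 0.0606]
tcp_rot: [-0.112, -0.567, -0.079, 0.812]
force: [-4.1, -2.0, 0.1]
gripper_width: 0.38
```

```bash
python3 -m jog '[{"dx":-0.0005,"dy":0,"dz":-0.0014,"wx":0,"wy":0,"wz":0},{"dx":-0.0006,"dy":0,"dz":-0.0014,"wx":0,"wy":0,"wz":0},{"dx":-0.0002,"dy":0,"dz":-0.0004,"wx":0,"wy":0,"wz":0},{"dx":0,"dy":0,"dz":0,"wx":0,"wy":0,"wz":0},{"dx":0,"dy":0,"dz":0,"wx":0,"wy":0,"wz":0}]'
python3 look.py w7
```

```text
time_s: 10.28
position: [0.5025, 0.1294, 0.0606]
tcp_rot: [-0.112, -0.567, -0.079, 0.812]
force: [-5.8, -1.4, 0.2]
gripper_width: 0.386
10.2833 [0.5025 0.1294 0.0606] x [-0.333 -0.092 -0.939] y ang -74.31 [-5.8 -1.4  0.2]
```

View pics/w7.png

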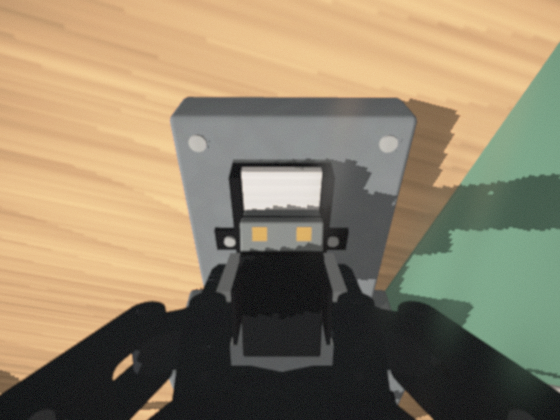

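```bash
cat > plan.py <<'E'
import numpy as np
th=[20,17.5,15,12.5,10,7.5,5,2.5,0]; m=[.9,1.3,1.4,1.4,1.4,1.4,1.4,1.4,1.4]; h=[.2,.3,.3,.3,.3,.3,.3,.3,.3]
pr=None
for t,mm,hh in zip(th,m,h):
    a=np.radians(t); s=60*np.cos(a)+mm; P=np.array([s+18.8*np.sin(a)-29.9*np.cos(a),hh+18.8*np.cos(a)+29.9*np.sin(a)])
    if pr is not None:
        d=P-pr; b=np.radians(pt); x=np.array([-np.sin(b),-np.cos(b)]); z=np.array([-np.cos(b),np.sin(b)])
        print(pt,"->",t,"dx %.2f dz %.2f"%(d@x,d@z),"TCP",P.round(2),"world z",(P[1]+33).round(1))
    else: print(P)
    pr,pt=P,t
E
python3 plan.py
```

```text
[35.61472658 28.09262356]
20 -> 17.5 dx 0.80 dz -0.34 TCP [35.66 27.22] world z 60.2
17.5 -> 15 dx 1.07 dz -0.00 TCP [35.34 26.2 ] world z 59.2
15 -> 12.5 dx 1.16 dz 0.19 TCP [34.86 25.13] world z 58.1
12.5 -> 10 dx 1.21 dz 0.29 TCP [34.31 24.01] world z 57.0
10 -> 7.5 dx 1.25 dz 0.40 TCP [33.7  22.84] world z 55.8
7.5 -> 5 dx 1.28 dz 0.51 TCP [33.02 21.63] world z 54.6
5 -> 2.5 dx 1.31 dz 0.62 TCP [32.29 20.39] world z 53.4
2.5 -> 0 dx 1.32 dz 0.73 TCP [31.5 19.1] world z 52.1
```

The slider is pushed back 6.4 mm at about 6 N and the tail clears the end wall by about 0.9 mm. I'll rock down to 10° first, in half-size rows.

```bash
python3 -m jog '[{"dx":0.0008,"dy":0,"dz":-0.0004,"wx":0,"wy":2.5,"wz":0},{"dx":0,"dy":0,"dz":0,"wx":0,"wy":0,"wz":0},{"dx":0.0011,"dy":0,"dz":0,"wx":0,"wy":2.5,"wz":0},{"dx":0,"dy":0,"dz":0,"wx":0,"wy":0,"wz":0},{"dx":0,"dy":0,"dz":0,"wx":0,"wy":0,"wz":0}]'
python3 -m jog '[{"dx":0.0012,"dy":0,"dz":0.0002,"wx":0,"wy":2.5,"wz":0},{"dx":0,"dy":0,"dz":0,"wx":0,"wy":0,"wz":0},{"dx":0,"dy":0,"dz":0,"wx":0,"wy":0,"wz":0}]'
python3 look.py w8
```

```text
time_s: 10.75
position: [0.5016, 0.1292, 0.0587]
tcp_rot: [-0.108, -0.602, -0.083, 0.787]
force: [-5.8, -0.5, 0.3]
gripper_width: 0.381
time_s: 11.0
position: [0.5014, 0.1291, 0.0577]
tcp_rot: [-0.106, -0.619, -0.086, 0.774]
force: [-6.3, -2.4, 0.4]
gripper_width: 0.386
11.0 [0.5014 0.1291 0.0577] x [-0.212 -0.058 -0.976] y ang -74.32 [-6.3 -2.4  0.4]
```

View pics/w8.png

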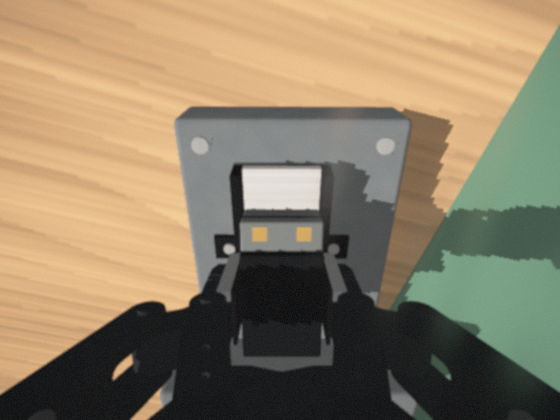

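```bash
python3 -m jog '[{"dx":0.0012,"dy":0,"dz":0,"wx":0,"wy":2.5,"wz":0},{"dx":0,"dy":0,"dz":0,"wx":0,"wy":0,"wz":0},{"dx":0,"dy":0,"dz":0,"wx":0,"wy":0,"wz":0}]'
python3 -m jog '[{"dx":0.0012,"dy":0,"dz":0.0004,"wx":0,"wy":2.5,"wz":0},{"dx":0,"dy":0,"dz":0,"wx":0,"wy":0,"wz":0},{"dx":0,"dy":0,"dz":0,"wx":0,"wy":0,"wz":0}]'
python3 -m jog '[{"dx":0.0013,"dy":0,"dz":0.0005,"wx":0,"wy":2.5,"wz":0},{"dx":0,"dy":0,"dz":0,"wx":0,"wy":0,"wz":0},{"dx":0,"dy":0,"dz":0,"wx":0,"wy":0,"wz":0}]'
```

```text
time_s: 11.3
position: [0.501, 0.129, 0.0566]
tcp_rot: [-0.104, -0.635, -0.088, 0.76]
force: [-5.4, -1.2, 1.3]
gripper_width: 0.384
time_s: 11.55
position: [0.5005, 0.1289, 0.0555]
tcp_rot: [-0.102, -0.652, -0.09, 0.746]
force: [-6.1, -1.3, 1.9]
gripper_width: 0.383
time_s: 11.8
position: [0.5001, 0.1287, 0.0543]
tcp_rot: [-0.1, -0.668, -0.093, 0.731]
force: [-6.7, -1.6, 1.2]
gripper_width: 0.387
```

```bash
python3 -m jog '[{"dx":0.0013,"dy":0,"dz":0.0006,"wx":0,"wy":2.5,"wz":0},{"dx":0,"dy":0,"dz":0,"wx":0,"wy":0,"wz":0},{"dx":0,"dy":0,"dz":0,"wx":0,"wy":0,"wz":0}]'
python3 -m jog '[{"dx":0.0012,"dy":0,"dz":0.0007,"wx":0,"wy":2.5,"wz":0},{"dx":0,"dy":0,"dz":0,"wx":0,"wy":0,"wz":0},{"dx":0,"dy":0,"dz":0,"wx":0,"wy":0,"wz":0}]'
python3 look.py w9
```

```text
time_s: 12.05
position: [0.4998, 0.1287, 0.0531]
tcp_rot: [-0.098, -0.684, -0.095, 0.716]
force: [-5.3, -2.0, 2.1]
gripper_width: 0.386
time_s: 12.3
position: [0.4998, 0.1287, 0.052]
tcp_rot: [-0.096, -0.7, -0.097, 0.701]
force: [-5.5, -1.8, 3.2]
gripper_width: 0.385
12.3 [0.4998 0.1287 0.052 ] x [-0.002  0.001 -1.   ] y ang -74.31 [-5.5 -1.8  3.2]
```

View pics/w9.png

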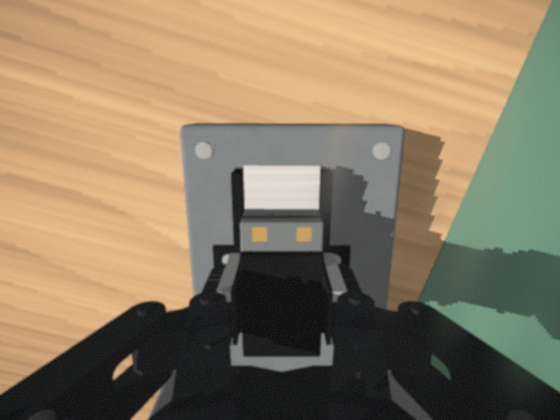

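The block is flat, with the TCP at 52.0 mm (seated would be about 51.8) and upward force just starting. I'll ease it back toward the end wall.

```bash
python3 -m jog '[{"dx":0,"dy":0,"dz":0.0008,"wx":0,"wy":0,"wz":0},{"dx":0,"dy":0,"dz":0.0007,"wx":0,"wy":0,"wz":0},{"dx":0,"dy":0,"dz":0,"wx":0,"wy":0,"wz":0},{"dx":0,"dy":0,"dz":0,"wx":0,"wy":0,"wz":0}]'
python3 -m jog '[{"dx":0,"dy":0,"dz":0.0007,"wx":0,"wy":0,"wz":0},{"dx":0,"dy":0,"dz":0,"wx":0,"wy":0,"wz":0},{"dx":0,"dy":0,"dz":0,"wx":0,"wy":0,"wz":0}]'
```

```text
time_s: 12.68
position: [0.4996, 0.1286, 0.052]
tcp_rot: [0.096, 0.701, 0.097, -0.7]
force: [-2.5, -0.9, 2.2]
gripper_width: 0.389
time_s: 12.93
position: [0.4987, 0.1284, 0.052]
tcp_rot: [0.096, 0.701, 0.097, -0.7]
force: [-2.2, -0.0, 1.4]
gripper_width: 0.383
```

```bash
python3 -m jog '[{"dx":0,"dy":0,"dz":0.0007,"wx":0,"wy":0,"wz":0},{"dx":0,"dy":0,"dz":0,"wx":0,"wy":0,"wz":0},{"dx":0,"dy":0,"dz":0,"wx":0,"wy":0,"wz":0}]'
python3 -m jog '[{"dx":0,"dy":0,"dz":0.0006,"wx":0,"wy":0,"wz":0},{"dx":0,"dy":0,"dz":0,"wx":0,"wy":0,"wz":0},{"dx":0,"dy":0,"dz":0,"wx":0,"wy":0,"wz":0}]'
```

```text
time_s: 13.18
position: [0.4981, 0.1282, 0.052]
tcp_rot: [0.096, 0.701, 0.097, -0.7]
force: [-0.7, -0.4, 0.3]
gripper_width: 0.385
time_s: 13.43
position: [0.498, 0.1282, 0.052]
tcp_rot: [0.096, 0.701, 0.097, -0.7]
force: [1.9, 0.3, -0.7]
gripper_width: 0.386
```

It stopped against the end wall: no more travel, and the force changed sign. Now I'll press down gently to make sure it is on the floor.

```bash
python3 -m jog '[{"dx":0.0007,"dy":0,"dz":-0.0003,"wx":0,"wy":0,"wz":0},{"dx":0,"dy":0,"dz":0,"wx":0,"wy":0,"wz":0},{"dx":0,"dy":0,"dz":0,"wx":0,"wy":0,"wz":0}]'
python3 -m jog '[{"dx":0.0006,"dy":0,"dz":0,"wx":0,"wy":0,"wz":0},{"dx":0,"dy":0,"dz":0,"wx":0,"wy":0,"wz":0},{"dx":0,"dy":0,"dz":0,"wx":0,"wy":0,"wz":0}]'
```

```text
time_s: 13.68
position: [0.498, 0.1282, 0.0519]
tcp_rot: [0.096, 0.701, 0.097, -0.7]
force: [-0.5, 0.1, 4.7]
gripper_width: 0.386
time_s: 13.93
position: [0.4981, 0.1282, 0.0519]
tcp_rot: [0.096, 0.701, 0.097, -0.7]
force: [-1.7, -0.7, 10.0]
gripper_width: 0.384
```

Firmly floored: about 12 N down with no movement. I'll relax the press and open.

```bash
python3 -m jog '[{"dx":-0.0009,"dy":0,"dz":0,"wx":0,"wy":0,"wz":0},{"dx":0,"dy":0,"dz":0,"wx":0,"wy":0,"wz":0},{"dx":0,"dy":0,"dz":0,"wx":0,"wy":0,"wz":0}]'
python3 -m jog '[{"dx":0,"dy":0,"dz":0,"wx":0,"wy":0,"wz":0},{"dx":0,"dy":0,"dz":0,"wx":0,"wy":0,"wz":0},{"dx":0,"dy":0,"dz":0,"wx":0,"wy":0,"wz":0},{"dx":0,"dy":0,"dz":0,"wx":0,"wy":0,"wz":0},{"dx":0,"dy":0,"dz":0,"wx":0,"wy":0,"wz":0},{"dx":0,"dy":0,"dz":0,"wx":0,"wy":0,"wz":0}]' 0.25
python3 look.py w10
```

```text
time_s: 14.18
position: [0.498, 0.1282, 0.0519]
tcp_rot: [0.096, 0.701, 0.097, -0.7]
force: [1.4, 1.0, 4.8]
gripper_width: 0.381
time_s: 14.68
position: [0.497, 0.1279, 0.0513]
tcp_rot: [-0.096, -0.7, -0.097, 0.701]
force: [-0.5, 0.4, -0.7]
gripper_width: 0.746
14.6833 [0.497  0.1279 0.0513] x [-0.001  0.001 -1.   ] y ang -74.31 [-0.5  0.4 -0.7]
```

View pics/w10.png

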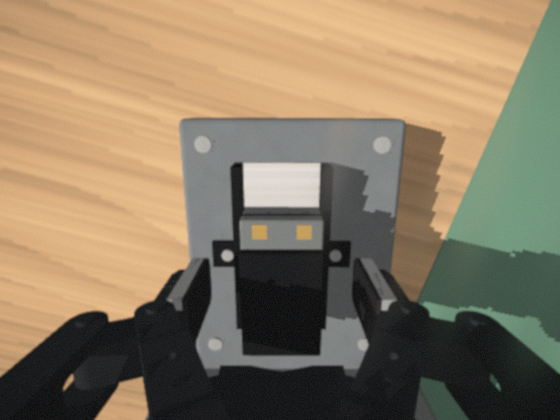

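The jaws are clear on both sides. I'll lift straight up and inspect.

```bash
python3 -m jog '[{"dx":-0.008,"dy":0,"dz":0,"wx":0,"wy":0,"wz":0},{"dx":-0.03,"dy":0,"dz":0,"wx":0,"wy":0,"wz":0},{"dx":-0.035,"dy":0,"dz":0,"wx":0,"wy":0,"wz":0},{"dx":-0.035,"dy":0,"dz":0,"wx":0,"wy":0,"wz":0},{"dx":-0.035,"dy":0,"dz":0,"wx":0,"wy":0,"wz":0},{"dx":0,"dy":0,"dz":0,"wx":0,"wy":0,"wz":0},{"dx":0,"dy":0,"dz":0,"wx":0,"wy":0,"wz":0},{"dx":0,"dy":0,"dz":0,"wx":0,"wy":0,"wz":0}]'
python3 look.py w11
python3 - <<'E'
from h import *
p,d=camera("side"); cv2.imwrite("pics/side2.png",p[:,:,::-1])
cv2.imwrite("pics/c12.png",cv2.resize(p[150:250,130:280,::-1],(750,500),interpolation=cv2.INTER_CUBIC))
W=np.load("pics/w11w.npy"); T=np.load("pics/w11T.npy"); M=rot(state()['tcp_rot']).as_matrix()
u=-M[:,2]; l=M[:,1]; o=np.array([.498,.1282,0])
S=(W-o)@u*1e3; L=(W-o)@l*1e3; Z=W[...,2]*1e3
for s0 in range(-40,66,4):
    m=(abs(S-s0)<2)&(abs(L)<12); print(s0,m.sum(),np.nanmedian(Z[m]).round(1))
m=(Z>64)&(abs(S)<60)&(abs(L)<40)&(Z<80)
print("top extents S",np.percentile(S[m],[.5,99.5]).round(1),"L",np.percentile(L[m],[.5,99.5]).round(1))
t=m&(Z>70); A=np.c_[S[t],L[t],np.ones(t.sum())]; c=np.linalg.lstsq(A,Z[t],rcond=None)[0]; print("tilt deg along s, l",np.degrees(c[:2]).round(2),"z0",c[2].round(1))
E
```

```text
time_s: 15.4
position: [0.4968, 0.1277, 0.1945]
tcp_rot: [-0.096, -0.7, -0.097, 0.701]
force: [0.1, 0.3, -0.1]
gripper_width: 0.749
15.4 [0.4968 0.1277 0.1945] x [-0.     0.001 -1.   ] y ang -74.31 [ 0.1  0.3 -0.1]
-40 0 nan
-36 0 nan
-32 8 72.1
-28 133 73.1
-24 125 72.9
-20 138 73.0
-16 135 73.0
-12 127 73.0
-8 141 73.0
-4 130 72.9
0 134 73.0
4 145 73.0
8 4479 276.4
12 1378 278.5
16 336 73.7
20 422 288.9
24 136 67.0
28 237 66.0
32 122 47.1
36 124 47.1
40 139 47.0
44 138 47.0
48 171 46.7
52 108 30.0
56 134 30.0
60 117 30.1
64 125 30.1
top extents S [-30.   29.3] L [-17.3  16.3]
tilt deg along s, l [-0.24 -0.09] z0 72.9
  return np.nanmean(a, axis, out=out, keepdims=keepdims)
```

View pics/w11.png

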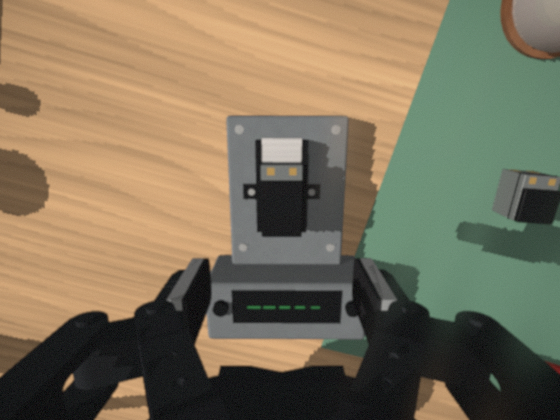

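View pics/c12.png

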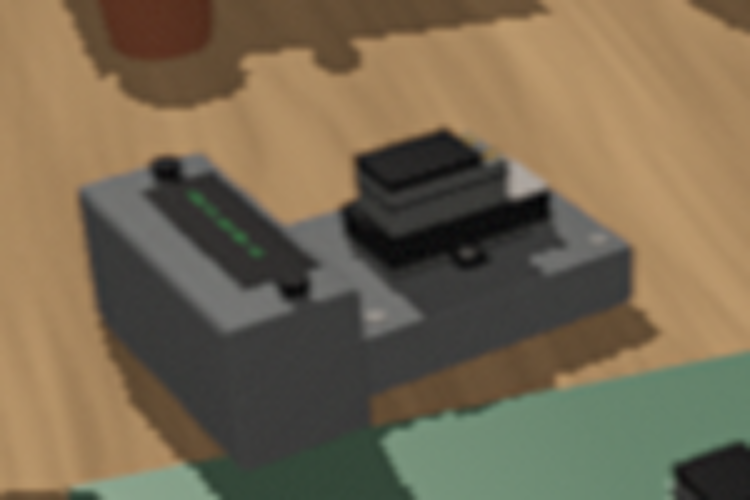

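The block's top reads 73.0 mm along its whole length (33 + 40), so it is flat on the floor. The display has come on, and the spare and dome look untouched. Handing in.

```bash
python3 -c "
from workcell import *
print(close_job())"
```

```text
the job is handed in; nothing more can be done
None
```

The longer block is seated in the tester's battery bay and the job is handed in, at about 15.5 s on the robot clock.

**What I did:**
- I gripped the long block high across its 34 mm width and lined it up with the bay by wrist camera.
- I tilted it 20° and lowered the contact end until it touched the bay floor, at the height I had predicted.
- I pushed the slider back about 6.4 mm at around 6 N, then rocked the block flat.
- I eased it back to the end wall, pressed it down at about 12 N, let go and withdrew upward.

**Last checks:**
- **Seating:** the block's top reads 73.0 mm along its length, which is exactly the 33 mm floor plus the 40 mm block. The fitted tilt is about 0.2°, within measurement noise.
- **Position:** the block spans about 59 mm at the end wall, against its true 60 mm. Slider top and tray are at 47 mm, and the tester's display lit up.
- **Other objects:** the spare block and the dome were never touched. I saw them in the last wrist picture but did not measure them again.
- **Forces:** the pushes I read stayed below 13 N, but I only read them between moves, not continuously.

**Checks that disagreed or failed:**
- The first sideways alignment was off by about 1.2 mm just above the bay. A close-up picture showed it and I corrected it before the block went in.
- The stop at the end wall came about 0.8 mm from where the camera estimate put it. I trusted the feel of the contact there.
- The first move was refused for its row format and cost no motion.

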